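Slide a receiver capsule along the rail into the test pocket

TASK

Load the test fixture: with your fingertips, push the round black receiver capsule that stands on the aluminium plate straight across to the steel rail first, then slide it along the rail, keeping it against the rail, into the blue corner pocket until it is fully home, touching both the rail and the blue end stop. Only push it: do not pick it up, lift it or tip it, and leave the second capsule and the hook plate beside the fixture where they are.

Things in the scene. Friction and masses are not known exactly. Their poses are not given: they have to be found in the camera images.
- fixture: test fixture, fixed to the bench: bare aluminium plate 130 x 220 mm (x from -65 to 65 mm, y from -110 to 110 mm), 8 mm thick. Origin on the bench under the plate; y along its length, z up; the plate's top is at z = 8 mm. Its -x and -y edges have no wall. Rail along the +x edge (the robot's right), blue pocket at the +y end (away from the robot). Position and yaw vary.
- rail (a point): middle of the steel rail's guiding face, at the rail's top edge: x = 50, y = 0, z = 20 mm in the fixture's frame. The straight face looks to -x and runs along y over the whole plate; the rail is 13 mm wide and stands 12 mm above the plate. Axes as the fixture's.
- pocket (a point): where the capsule's underside centre lies when fully home: x = 30, y = 77, z = 8 mm in the fixture's frame, 20 mm from the rail's face and 20 mm from the end stop's; a dark round sound port marks it. The blue end stop (face at y = 97 mm, looks to -y, reaches from the rail to x = -7 mm) stands 12 mm above the plate. Axes as the fixture's.
- lip (a point): top of the rounded nose of the pocket's blue front lip, at its middle: x = -1, y = 75, z = 20 mm in the fixture's frame. The lip runs from its nose (6 mm radius, first edge at y = 69 mm) along y to the end stop, parallel to the rail, 12 mm thick, inner face at x = 5 mm: the pocket's mouth, between lip and rail, is 45 mm wide and opens to -y.
- capsule_1: the receiver capsule to be loaded: a round black disc with a pale top, 40 mm in diameter and 15 mm high, about 30 g, standing loose on the plate (the only one there) well clear of the rail (at least 30 mm of gap) and well to the -y side of the pocket. Origin at the centre of its underside, z up; its yaw does not matter.
- press_ball (a point): centre of the black ball (32 mm) on the end of the green lever press's hand lever, which overhangs the bench in front of the press; fixed, an obstacle to the arm. The press is 0.44 m tall; its base covers x from 0.62 to 0.84 m and y from -0.08 to 0.06 m in the world, its ball is the part nearest to the robot.
- capsule_2: a second, like capsule (40 mm across, 15 mm high) on the bench beyond the plate's open -x edge; to be left alone. Origin at the centre of its underside.
- hook_plate: a loose L-shaped sheet-metal hook plate, 30 x 60 x 31 mm, on the bench beyond the fixture's +y end; to be left alone. Origin at the centre of its underside, y along its 60 mm length.
Mind the look-alikes: they are no part of the job. Leave any turquoise look-alike of the capsule_1 alone.

How it is judged:
On the way:
1. the capsule has been pushed across to the rail (less than 4 mm of gap) while still on the -y part of the plate, over 75 mm short of its home (x of capsule_1 in the frame of fixture above 0.026 m and y of capsule_1 in the frame of fixture below 0 m), for 0.1 s.
At the end, for the whole second after the job is handed in: the capsule lies flat and at rest on the plate in the corner pocket, within 3 mm of the rail and within 3 mm of the end stop; the second capsule and the hook plate are within 15 mm of where they were (x of capsule_1 in the frame of fixture above 0.027 m and y of capsule_1 in the frame of fixture above 0.074 m and z of capsule_1 in the frame of fixture between 0.005 and 0.011 m and angle between capsule_1's own z axis and vertical below 0.1 rad and linear speed of capsule_1 below 0.01 m/s and distance of each of capsule_2, hook_plate from where it was at the start of the episode below 0.015 m); the robot touches nothing.
It fails at once if the capsule is lifted more than 5 mm off the plate (z of capsule_1 in the frame of fixture above 0.013 m).
It fails at once if the capsule is pushed off the plate (z of capsule_1 in the frame of fixture below 0.003 m).
It fails at once if the capsule is tipped by more than 0.25 rad (angle between capsule_1's own z axis and vertical above 0.25 rad).
It fails at once if the capsule is more than 8 mm away from the rail on the stretch from 67 mm to 15 mm short of its home (y of capsule_1 in the frame of fixture between 0.01 and 0.062 m and x of capsule_1 in the frame of fixture below 0.022 m).
It fails at once if the second capsule or the hook plate is moved by more than 15 mm (distance of any of capsule_2, hook_plate from where it was at the start of the episode above 0.015 m).
It also fails if it takes over 45 s, if anything falls off the work surface, if the arm or the gripper's body presses on something with over 40 N, if the wrist force passes 120 N, or if a joint passes its speed limit or range.

ROBOT

A 6-joint arm with a two-finger parallel gripper is mounted at the origin on a cart in front of the work surface, level with it; the furniture and walls round the work are solid. World frame = base frame: x ahead of the robot, y to its left, z up, the work surface at z = 0. Lengths are in m, angles in rad, forces in N, time in s.
With the tool pointing down it reaches from about 0.35 to 0.975 m from the base axis. Payload 4.9 kg.
Tool frame: the origin (TCP) lies at the very end of the fingers, on their centre line; the grasp point (between the pads) lies 19 mm behind it (ctrl.pinch_z is the distance from the TCP to the grasp point, in m); z points along the fingers, y is the direction in which the jaws open and shut (so a half turn about z gives the same grasp; the last joint's range is limited). The gripper opens to 85 mm and grips with 20 to 120 N. Pads are 22 mm wide; open, the fingers measure 114 mm over their backs; the gripper's body (76 mm by 85 mm) begins 54 mm behind the grasp point. The pads swing forward as they close: fully open they stand 13 mm farther back than shut.
Start: joints at [1.203, 0.053, 1.613, -0, 1.476, -0.119], TCP at [0.154, 0.606, 0.231] pointing down, gripper open.
Joint ranges: [-3.01, 3.01], [-1.01, 2.22], [0.06, 2.58], [-1.02, 4.17], [0.09, 2.62], [-3.14, 3.14]. Speed limits (rad/s): [2.57, 2.57, 3.14, 3.14, 3.14, 3.14].

INTERFACE

Orientations are given as a rotation vector (axis times angle).
In Python, from station import ctrl gives the robot as it stands.
- The arm moves only by the tool carry_out, never from a script. Its argument "series" is a list of rows, each a list of 7 numbers: the shift along the world's x, y, z each as a share of 0.025 m, from -1 to 1, then the turn, a rotation vector about the world's x, y, z each as a share of 0.1 rad, from -1 to 1, then the opening, from 0 (shut) to 1 (fully open). A call has 1 to 12 rows; each row shifts and turns the commanded pose from where the row before left it; what a row does not reach is not made up. A row lasts 1/10 s, in which the tool goes at most 50 mm and 8.59 degrees, less where a joint would pass 70% of its speed; a pose out of reach is approached as far as the arm can. A call with a number of a shift or a turn outside -1 to 1 is refused whole. A call with a gripper value outside its range is refused whole. The fingers move at their own pace and stop on an object; "grip_force" is the grip in N (left out, the last holds). Time passes only in rows, so rows that do not move let the fingers close. It gives the time, the measured TCP pose, the force and the opening at its end, in the units of the state.
- ctrl.get_obs(): the state, without advancing time (a new reading comes with each control period).
- ctrl.get_image(name): name is "scene" or "top" or "wrist"; returns a dict with "frame" (400x640x3 uint8, blue, green, red), "fx", "fy", "cx", "cy" (pixels), "R" (3x3) and "t" (3): a world point X has camera coordinates R X + t; the wrist camera has in their place "hand_eye" (4x4, takes a point from camera to tool coordinates, whose origin is the TCP and whose axes are the flange's). Camera axes: x right, y down, z forward; pixel columns grow to the right and rows downward; lengths in m; the calibration is good to about 2 mm. A picture is of the moment at which its call begins: read the wrist's pose just before it. There is no depth.
- ctrl.finish_job(): hands the job in, once; it reports no verdict.
Trained networks look in a picture, given as the dict that the camera call returned (one of the last four; its "shot" number tells which), for a name from the list of things; names that differ only in an ending like _2 or _b are one class to them, and where a whole thing is asked for, a point or a joint stands for the part that bears it (a point fixed in the world has none). Each returns a list of dicts, best first, with "p" (0 to 1); they miss things now and then, are a little off and sometimes report something else, mostly with a low value. They report only what shows in the picture. A call takes as long as a camera call. They do not tell look-alikes from the thing itself.
- ctrl.trace(picture, name): "mask" (400x640 bool, what is visible of it) and "rect" ([left, top, width, height] as shares, 0 to 1, of the picture: columns of its width, rows of its height, round what is visible of it).
- ctrl.mark_of(picture, name): "position" ([column, row] as shares, 0 to 1, of the picture: columns of its width, rows of its height: a listed point, or the origin of a listed thing).
The state is a dict: "t": time; "q": joint angles; "dq": joint speeds; "effort": joint torques, N m; "tool_pos": TCP position; "tool_rot": TCP orientation; "contact_force": force on the tool from outside, world axes, zero at the start; "wrist_torque": the same for the moment, N m; "opening": finger opening in m.
Only numpy, scipy, OpenCV 4.12 (cv2) and the standard library are available. Lean on these libraries where they do the work, as an engineer would, in place of code of your own. Each camera call takes 0.05 s, during which the arm holds its last target.

## Working session

There is one attempt and no reset: what is moved stays moved. The work goes in short steps, Python scripts to look and compute and a tool call to move; the robot and the scene stay as the last step left them, time stands still between calls to the robot, and variables do not carry over. Pictures are saved under pics/ and viewed, and the job is handed in when it is done.

Besides the shell and the picture viewer there is one more tool, called after "Request:" by a JSON object that holds its "name" and its "arguments", one argument or row to a line. carry_out: Moves the arm, as the interface text tells. Shift numbers are shares of 0.025 m and turn numbers shares of 0.1 rad, none past 1 either way. Its arguments: {"type":"object","properties":{"series":{"type":"array"},"grip_force":{"type":"number"}},"required":["series"]}

```bash
mkdir -p pics; ls; cat > h.py <<'E'
import numpy as np,cv2
from station import ctrl
def ray(im,px):
    R=np.array(im["R"]);t=np.array(im["t"])
    d=R.T@np.array([(px[0]-im["cx"])/im["fx"],(px[1]-im["cy"])/im["fy"],1.]);return -R.T@t,d
def onz(im,px,z):
    o,d=ray(im,px);return o+d*(z-o[2])/d[2]
def proj(im,X):
    c=np.array(im["R"])@np.array(X)+np.array(im["t"]);return np.array([im["fx"]*c[0]/c[2]+im["cx"],im["fy"]*c[1]/c[2]+im["cy"]])
E
python3 - <<'E'
from h import *
o=ctrl.get_obs();print(o['t'],o['tool_pos'],o['tool_rot'],o['opening'])
Z=dict(fixture=0,rail=.02,pocket=.008,lip=.02,capsule_1=.008,capsule_2=0,hook_plate=0)
for n in("top","scene"):
    im=ctrl.get_image(n);cv2.imwrite(f"pics/{n}0.png",im["frame"])
    print(n,-np.array(im["R"]).T@im["t"])
    for k in Z:
        for r in ctrl.mark_of(im,k)[:4]:
            p=np.array(r["position"])*[640,400]; print(k,round(r["p"],2),p.round(1),onz(im,p,Z[k]).round(4))
E
```

```text
pics
0.0 [0.15369369 0.60516825 0.23007313] [-0.38979523 -3.11681611  0.0031188 ] 0.08549790374972989
top [ 0.39335347 -0.12560325  1.28231278]
fixture 0.62 [372.9 218.7] [ 0.5137 -0.2274  0.    ]
rail 0.88 [392.4 213.1] [ 0.5243 -0.2742  0.02  ]
pocket 0.88 [378.3 187.5] [ 0.591  -0.2436  0.008 ]
lip 0.74 [369.2 188.3] [ 0.5879 -0.2199  0.02  ]
capsule_1 0.66 [288.6 271.3] [ 0.3889 -0.0138  0.008 ]
capsule_1 0.51 [319.8 262.8] [ 0.4077 -0.0915  0.008 ]
capsule_1 0.5 [315.2 228.7] [ 0.4922 -0.0824  0.008 ]
capsule_1 0.5 [277.  244.2] [0.4563 0.0138 0.008 ]
capsule_2 0.66 [288.6 271.3] [ 0.3888 -0.0131  0.    ]
capsule_2 0.51 [319.8 262.8] [ 0.4078 -0.0913  0.    ]
capsule_2 0.5 [315.2 228.7] [ 0.4929 -0.0821  0.    ]
capsule_2 0.5 [277.  244.2] [0.4567 0.0147 0.    ]
hook_plate 0.59 [378.7 188.1] [ 0.5907 -0.2452  0.    ]
hook_plate 0.47 [367.9 156.4] [ 0.6735 -0.2214  0.    ]
scene [-0.09278216 -0.73270524  0.71326987]
fixture 0.59 [356.4 324.3] [ 0.5161 -0.2278  0.    ]
pocket 0.54 [279.3 317. ] [ 0.4041 -0.0912  0.008 ]
lip 0.82 [373.1 298.9] [ 0.5922 -0.2131  0.02  ]
capsule_1 0.75 [306.1 300.9] [ 0.4858 -0.0937  0.008 ]
capsule_1 0.67 [269.2 288.7] [0.4534 0.0063 0.008 ]
capsule_1 0.63 [283.1 318.3] [ 0.4073 -0.1007  0.008 ]
capsule_1 0.47 [347.  330.7] [ 0.4796 -0.2318  0.008 ]
capsule_2 0.75 [306.1 300.9] [ 0.4924 -0.0864  0.    ]
capsule_2 0.67 [269.2 288.7] [0.4596 0.0147 0.    ]
capsule_2 0.63 [283.1 318.3] [ 0.4129 -0.0936  0.    ]
capsule_2 0.47 [347.  330.7] [ 0.4861 -0.2262  0.    ]
hook_plate 0.44 [396.6 291.1] [ 0.6765 -0.2212  0.    ]
```

```bash
python3 - <<'E'
from h import *
a=cv2.imread("pics/top0.png");cv2.imwrite("pics/top0c.png",cv2.resize(a[140:300,240:440],None,fx=4,fy=4)[:600])
b=cv2.imread("pics/scene0.png");cv2.imwrite("pics/scene0c.png",cv2.resize(b[230:380,230:430],None,fx=4,fy=4))
E
```

```text
(no output)
```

View pics/top0c.png

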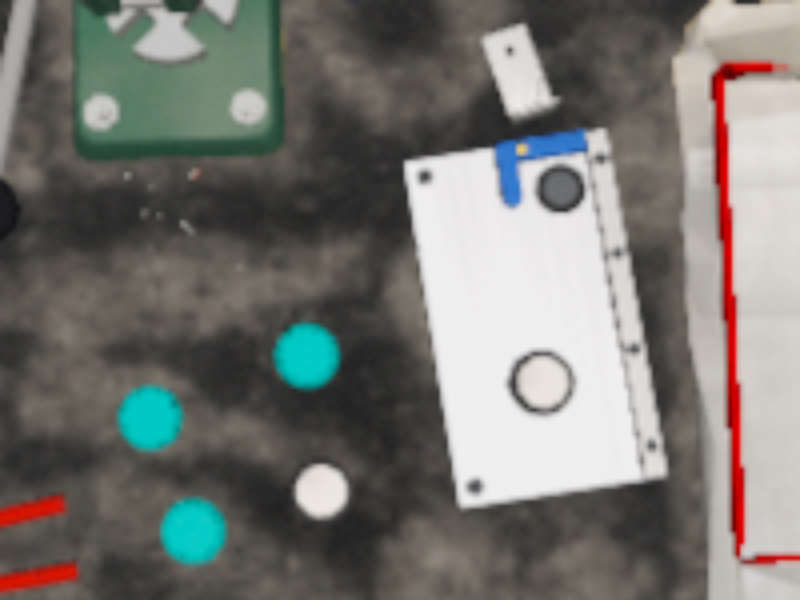

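View pics/scene0c.png

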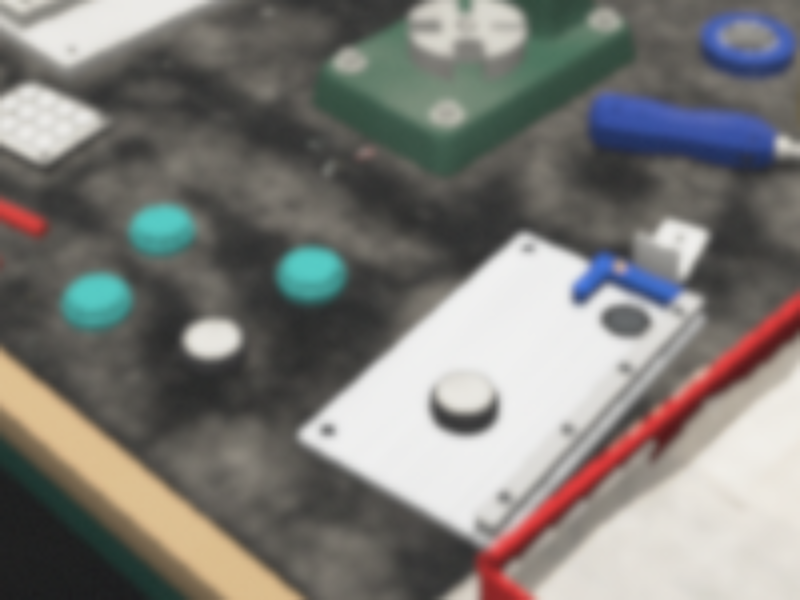

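View pics/scene0.png

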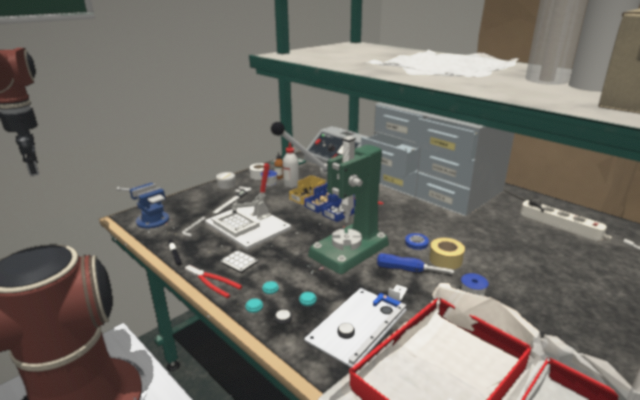

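```bash
python3 - <<'E'
from h import *
from scipy.optimize import least_squares
T=ctrl.get_image("top");S=ctrl.get_image("scene")
for n,i in(("T",T),("S",S)):
    for r in ctrl.mark_of(i,"press_ball")[:2]: print(n,r["p"],np.array(r["position"])*[640,400])
def c(u,v):return np.array([240+u/4,140+v/4])
# z: plate corners, capsule
L=[((-65,110,8),c(405,160)),((-65,-110,8),c(460,508)),((65,-110,8),c(667,477)),((65,110,20),c(605,129))]
def f(p):
    cs,sn=np.cos(p[2]),np.sin(p[2]);e=[]
    for X,px in L:
        e+=list(proj(T,[p[0]+(cs*X[0]-sn*X[1])/1e3,p[1]+(sn*X[0]+cs*X[1])/1e3,X[2]/1e3])-px)
    return e
r=least_squares(f,[.514,-.227,-1.4]);print(r.x,np.array(r.fun).round(2))
x,y,th=r.x;M=np.array([[np.cos(th),-np.sin(th)],[np.sin(th),np.cos(th)]])
def fx(P):return (M.T@(np.array(P)[:2]-[x,y])*1e3).round(1)
def blobs(im,z,n):
    for r in ctrl.trace(im,"capsule_1")[:8]:
        m=r["mask"];v,u=np.nonzero(m)
        P=onz(im,(u.mean()+.5,v.mean()+.5),z);print(n,r["p"],u.mean(),v.mean(),P.round(4),fx(P),im["frame"][m].mean(0).round())
blobs(T,.016,"T");blobs(S,.016,"S")
for k,z in(("rail",.02),("pocket",.008),("lip",.02),("hook_plate",0)):
  for n,i in(("T",T),("S",S)):
    for q in ctrl.mark_of(i,k)[:2]:
        P=onz(i,np.array(q["position"])*[640,400],z);print(n,k,q["p"],P.round(4),fx(P))
E
```

```text
T 0.7 [229.888 167.12 ]
S 0.93 [290.304 110.88 ]
[ 0.51147512 -0.22766243 -1.4469779 ] [-0.69  0.26 -0.41  0.37  0.22  0.13  0.87 -0.8 ]
T 0.72 277.218085106383 243.56382978723406 [0.4562 0.0111 0.016 ] [-243.8  -25.3] [184. 189.   4.]
T 0.71 315.7590909090909 228.1090909090909 [ 0.4917 -0.0853  0.016 ] [-143.8   -2. ] [172. 177.   6.]
T 0.7 374.9952380952381 234.71428571428572 [ 0.4712 -0.2307  0.016 ] [ -2.  -40.3] [177. 181. 185.]
T 0.68 287.6502463054187 271.67487684729065 [ 0.3868 -0.0135  0.016 ] [-228.   -97.2] [183. 188.   9.]
T 0.53 319.37142857142857 261.42285714285714 [ 0.4097 -0.0919  0.016 ] [-147.2  -84.2] [181. 186. 191.]
S 0.81 345.3171806167401 331.1057268722467 [ 0.4692 -0.2376  0.016 ] [  4.6 -43.1] [157. 161. 162.]
S 0.66 282.42512077294685 317.2463768115942 [ 0.4026 -0.1062  0.016 ] [-134.   -93.1] [136. 140. 142.]
S 0.65 269.64942528735634 288.01724137931035 [ 0.4494 -0.0032  0.016 ] [-230.4  -33.9] [156. 162.  79.]
S 0.45 252.86528497409327 305.72020725388603 [ 0.3801 -0.0268  0.016 ] [-215.6 -105.6] [160. 166.  78.]
S 0.44 307.1578947368421 299.2421052631579 [ 0.4847 -0.1005  0.016 ] [-129.5  -10.9] [155. 160.  72.]
T rail 0.72 [ 0.5217 -0.2749  0.02  ] [48.1  4.3]
T pocket 0.72 [ 0.591  -0.2535  0.008 ] [35.5 75.8]
S pocket 0.93 [ 0.5845 -0.2615  0.008 ] [42.6 68.3]
T lip 0.69 [ 0.5772 -0.2185  0.02  ] [-1.  66.3]
S lip 0.57 [ 0.5824 -0.2187  0.02  ] [-0.2 71.5]
T hook_plate 0.57 [ 0.6677 -0.2219  0.    ] [ 13.6 155.7]
S hook_plate 0.57 [ 0.6727 -0.2285  0.    ] [ 20.8 159.9]
```

View pics/top0.png

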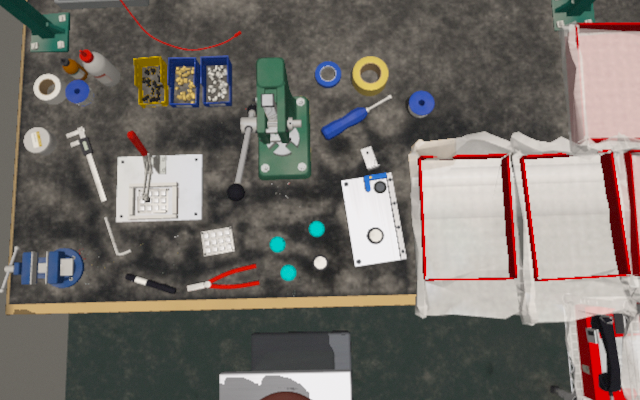

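```bash
python3 - <<'E'
from h import *
T=ctrl.get_image("top");S=ctrl.get_image("scene")
o1,d1=ray(T,(236,192));o2,d2=ray(S,(277,128))
k=np.linalg.lstsq(np.c_[d1,-d2],o2-o1,rcond=None)[0];print(o1+d1*k[0],o2+d2*k[1])
# tray rim
for px in((419,279),(419,156),(413,145),(418,315)):print(onz(T,px,.08),onz(T,px,.0))
print(onz(T,(375.25,235.5),.023))
E
```

```text
[0.53051939 0.04207258 0.39812636] [0.53249621 0.04047545 0.39813015]
[ 0.36391844 -0.32073789  0.08      ] [ 0.36195988 -0.33372184  0.        ]
[ 0.65278084 -0.33681594  0.08      ] [ 0.67004273 -0.3508697   0.        ]
[ 0.68011945 -0.32406937  0.08      ] [ 0.69920041 -0.33727499  0.        ]
[ 0.28313542 -0.31397596  0.08      ] [ 0.27580168 -0.32650999  0.        ]
[ 0.47013387 -0.22949169  0.023     ]
```

Request:
{"name": "carry_out", "arguments": {
  "series": [
    [0.18,-1,0,0,0,0,1],
    [0.18,-1,0,0,0,0,1],
    [0.18,-1,0,0,0,0,1],
    [0.18,-1,0,0,0,0,1],
    [0.18,-1,0,0,0,0,1],
    [0.18,-1,0,0,0,0,1],
    [0.18,-1,0,0,0,0,1],
    [0.18,-1,0,0,0,0,1],
    [0.18,-1,0,0,0,0,1],
    [0.18,-1,0,0,0,0,1]
  ]
}}

```text
t: 2.6
tool_pos: [0.1989, 0.3548, 0.2314]
tool_rot: [0.389, 3.117, 0.001]
contact_force: [0.5, -0.4, -0.0]
opening: 0.0853
```

Request:
{"name": "carry_out", "arguments": {
  "series": [
    [0.68,-0.96,0,0,0,0,0.25],
    [0.68,-0.96,0,0,0,0,0.25],
    [0.68,-0.96,0,0,0,0,0.25],
    [0.68,-0.96,0,0,0,0,0.25],
    [0.68,-0.96,0,0,0,0,0.25],
    [0.68,-0.96,0,0,0,0,0.25],
    [0.68,-0.96,0,0,0,0,0.25],
    [0.68,-0.96,0,0,0,0,0.25],
    [0.68,-0.96,0,0,0,0,0.25],
    [0.68,-0.96,0,0,0,0,0.25]
  ]
}}

```text
t: 3.6
tool_pos: [0.3695, 0.1146, 0.2316]
tool_rot: [0.39, 3.116, 0.0]
contact_force: [0.8, 0.3, 0.2]
opening: 0.0211
```

Request:
{"name": "carry_out", "arguments": {
  "series": [
    [0,-1,0,0,0,-1,0.25],
    [0,-1,0,0,0,-1,0.25],
    [0,-1,0,0,0,-1,0.25],
    [0,-1,0,0,0,-1,0.25],
    [0,-1,0,0,0,-1,0.25],
    [0,-1,0,0,0,-1,0.25],
    [0,-1,0,0,0,-1,0.25],
    [0,-1,0,0,0,-1,0.25],
    [0,-1,0,0,0,-1,0.25],
    [0,-0.6,0,0,0,-1,0.25],
    [0,0,0,0,0,-1,0.25],
    [0,0,0,0,0,-0.98,0.25]
  ]
}}

```text
t: 4.8
tool_pos: [0.3688, -0.1248, 0.2314]
tool_rot: [2.086, 2.349, 0.0]
contact_force: [0.3, 0.4, -0.2]
opening: 0.0213
```

```bash
cat >> h.py <<'E'
from scipy.spatial.transform import Rotation as Ro
def wrist():
    o=ctrl.get_obs();im=ctrl.get_image("wrist")
    H=np.array(im["hand_eye"]);W=np.eye(4);W[:3,:3]=Ro.from_rotvec(o["tool_rot"]).as_matrix();W[:3,3]=o["tool_pos"]
    C=np.linalg.inv(W@H);im["R"]=C[:3,:3];im["t"]=C[:3,3];return o,im
E
python3 - <<'E'
from h import *
o,im=wrist();print(o['t'],o['q'],o['tool_pos'],o['tool_rot'],o['opening'],o['contact_force'])
R=Ro.from_rotvec(o["tool_rot"]).as_matrix();print(R.round(4))
cv2.imwrite("pics/w1.png",im["frame"]);print(-im["R"].T@im["t"])
for n in ("rail","lip","pocket","capsule_1"):
  for r in ctrl.mark_of(im,n)[:2]:
    p=np.array(r["position"])*[640,400];print(n,r["p"],p,onz(im,p,.008))
E
```

```text
4.8 [-5.18138141e-01 -5.67075219e-01  2.12326506e+00  3.59562674e-05
  1.58532663e+00 -6.36674592e-01] [ 0.36879212 -0.12482317  0.23137642] [2.08591195e+00 2.34907514e+00 7.99669317e-05] 0.021254575129167272 [ 0.26356942  0.39949399 -0.23099431]
[[-1.183e-01  9.930e-01  1.000e-04]
 [ 9.930e-01  1.183e-01 -0.000e+00]
 [-0.000e+00  1.000e-04 -1.000e+00]]
[ 0.35890386 -0.04648617  0.37403976]
rail 0.96 [420.48 305.28] [ 0.5231325  -0.29106587  0.008     ]
lip 0.78 [489.28 261.52] [ 0.59313268 -0.21962627  0.008     ]
pocket 0.56 [481.792 284.2  ] [ 0.59264867 -0.25167117  0.008     ]
capsule_1 0.93 [389.12 265.2 ] [ 0.4726037  -0.23901929  0.008     ]
capsule_1 0.82 [418.88  43.8 ] [0.45605243 0.00875639 0.008     ]
```

View pics/w1.png

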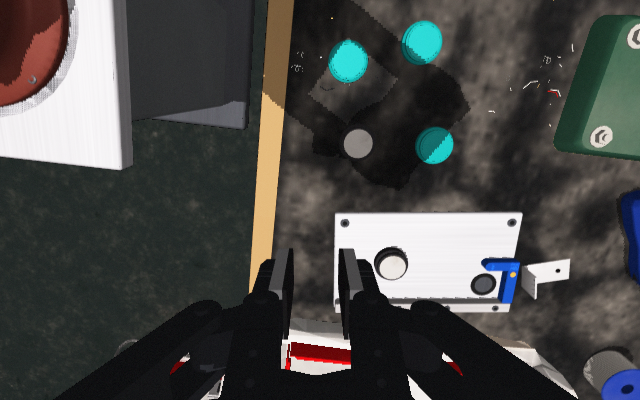

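```bash
python3 - <<'E'
from h import *
a=cv2.imread("pics/w1.png");cv2.imwrite("pics/w1c.png",cv2.resize(a[200:325,325:525],None,fx=4,fy=4))
E
```

```text
(no output)
```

View pics/w1c.png

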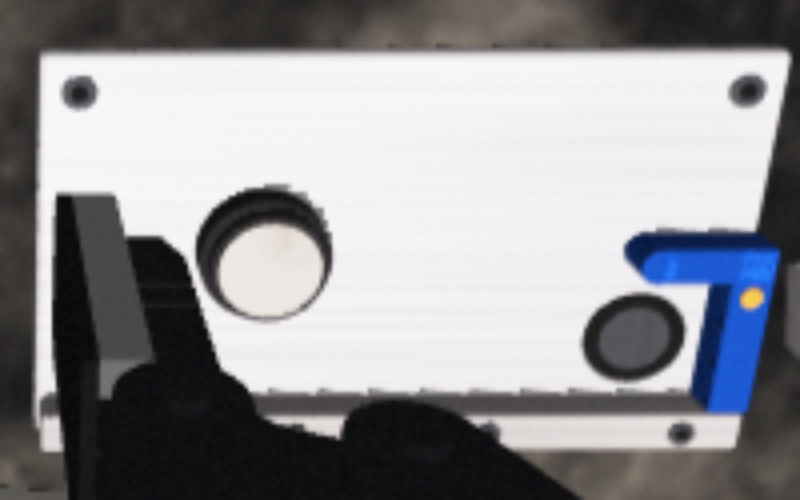

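```bash
cat > fit.py <<'E'
from h import *
from scipy.optimize import least_squares
o,W=wrist();T=ctrl.get_image("top")
def c(u,v):return np.array([240+u/4,140+v/4])
def w(u,v):return np.array([325+u/4,200+v/4])
LT=[((-65,110,8),c(405,160)),((-65,-110,8),c(460,508)),((65,-110,8),c(667,477)),((63,110,20),c(605,129)),((30,77,8),c(561,188))]
LW=[((-65,-110,8),w(40,52)),((-65,110,8),w(790,52)),((30,77,8),w(634,336)),((63,110,20),w(738,448)),((63,-110,20),w(42,450))]
def mk(ls):
  def f(p):
    cs,sn=np.cos(p[2]),np.sin(p[2]);e=[]
    for im,L in ls:
      for X,px in L:
        e+=list(proj(im,[p[0]+(cs*X[0]-sn*X[1])/1e3,p[1]+(sn*X[0]+cs*X[1])/1e3,X[2]/1e3])-px)
    return e
  return f
for nm,ls in(("T",[(T,LT)]),("W",[(W,LW)]),("TW",[(T,LT),(W,LW)])):
  r=least_squares(mk(ls),[.514,-.227,-1.4]);print(nm,r.x.round(4),np.array(r.fun).round(1))
  x,y,th=r.x;M=np.array([[np.cos(th),-np.sin(th)],[np.sin(th),np.cos(th)]])
  for n,P in(("T",onz(T,(375.25,235.5),.023)),("W",onz(W,w(270,271),.023))): print(n,P.round(4),(M.T@(P[:2]-[x,y])*1e3).round(1))
E
python3 fit.py
```

```text
T [ 0.5117 -0.2281 -1.4501] [-0.4  0.1 -0.4  0.2  0.3  0.2  0.4 -0.7  0.1  0.2]
T [ 0.4701 -0.2295  0.023 ] [ -3.6 -41.4]
W [ 0.4735 -0.2326  0.023 ] [ -0.1 -38.4]
W [ 0.5152 -0.2291 -1.4411] [-0.3  0.3  1.5 -0.4 -0.3 -0.   0.8  0.2 -1.7  0.4]
T [ 0.4701 -0.2295  0.023 ] [ -5.4 -44.7]
W [ 0.4735 -0.2326  0.023 ] [ -1.9 -41.8]
TW [ 0.5145 -0.2288 -1.4429] [-0.4 -0.8  0.2 -0.8  0.8 -1.2  0.3 -1.9  0.  -1.  -0.8 -0.1  1.  -0.6
 -0.8 -0.2  0.2  0.1 -2.3 -0. ]
T [ 0.4701 -0.2295  0.023 ] [ -5.  -44.1]
W [ 0.4735 -0.2326  0.023 ] [ -1.4 -41.1]
```

Request:
{"name": "carry_out", "arguments": {
  "series": [
    [0.98,-0.6,0,0,0,0,0.25],
    [0.98,-0.6,0,0,0,0,0.25],
    [0.98,-0.6,0,0,0,0,0.25],
    [0.98,-0.6,0,0,0,0,0.25],
    [0,0,-1,0,0,0,0.25],
    [0,0,-1,0,0,0,0.25],
    [0,0,-1,0,0,0,0.25],
    [0,0,-1,0,0,0,0.25],
    [0,0,-1,0,0,0,0.25],
    [0,0,-1,0,0,0,0.25],
    [0,0,-1,0,0,0,0.25],
    [0,0,0,0,0,0,0.25]
  ]
}}

```text
t: 6.35
tool_pos: [0.4641, -0.1825, 0.0524]
tool_rot: [-2.073, -2.35, 0.003]
contact_force: [-0.3, 0.7, -0.7]
opening: 0.0216
```

```bash
python3 - <<'E'
from h import *
o,im=wrist();print(o['t'],o['tool_pos'],o['tool_rot'],o['opening'],o['contact_force'])
cv2.imwrite("pics/w2.png",im["frame"]);
p=proj(im,o['tool_pos']);print(p)
for n,z in (("rail",.02),("lip",.02),("pocket",.008),("capsule_1",.008)):
  for r in ctrl.mark_of(im,n)[:2]:
    p=np.array(r["position"])*[640,400];print(n,r["p"],p,onz(im,p,z))
E
```

```text
6.35 [ 0.46409036 -0.1825033   0.05239598] [-2.0732057  -2.34980342  0.00253484] 0.02164698932067251 [-0.26256062  0.74409754 -0.70447787]
[316.77141045 263.74879568]
lip 0.83 [508.416 313.4  ] [ 0.58712508 -0.21891275  0.02      ]
pocket 0.83 [493.12 344.72] [ 0.59339693 -0.25235238  0.008     ]
capsule_1 0.86 [318.528 301.12 ] [ 0.47153995 -0.233446    0.008     ]
capsule_1 0.82 [235.52  63.12] [ 0.41049371 -0.09621226  0.008     ]
```

View pics/w2.png

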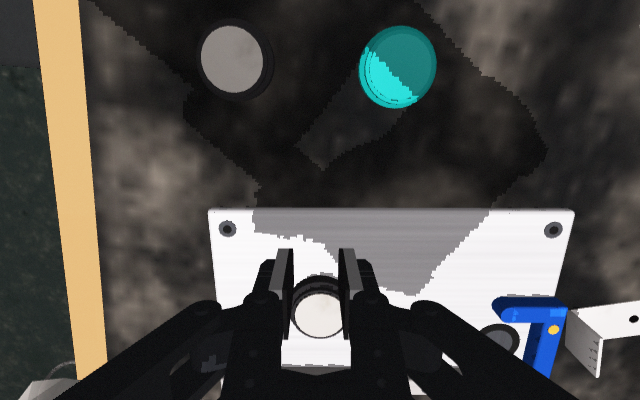

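```bash
python3 - <<'E'
from h import *
o,im=wrist()
A=onz(im,(209,210.5),.008);B=onz(im,(575,211),.008);d=B-A
print(A,B,np.linalg.norm(d),np.degrees(np.arctan2(d[1],d[0])))
ey=d[:2]/np.linalg.norm(d[:2]);ex=np.array([ey[1],-ey[0]])
O=(A+B)[:2]/2+ex*.065;print("O",O,ex)
C=onz(im,(320.5,315.5),.023);print(C,[(C[:2]-O)@ex,(C[:2]-O)@ey])
t=o['tool_pos'][:2]-O;print(t@ex,t@ey)
E
```

```text
[ 0.40208008 -0.18444021  0.008     ] [ 0.62455495 -0.15727442  0.008     ] 0.22412730288178176 6.96176394204374
O [ 0.52119597 -0.23537808] [ 0.12120695 -0.99262726]
[ 0.47774517 -0.24042536  0.023     ] [np.float64(-0.0002564728381110065), np.float64(-0.0437422129796231)]
-0.05648101262247221 -0.04650512244912287
```

Request:
{"name": "carry_out", "arguments": {
  "series": [
    [0,0,0,0,0,0,0.25],
    [0,0,0,0,0,0,0.25]
  ]
}}

```text
t: 6.85
tool_pos: [0.4673, -0.1845, 0.0571]
tool_rot: [2.079, 2.354, 0.0]
contact_force: [-0.1, -0.7, -0.7]
opening: 0.0215
```

```bash
python3 - <<'E'
from h import *
o=ctrl.get_obs();print(o['t'],o['tool_pos'],o['tool_rot'],o['dq'],o['contact_force'])
E
```

```text
6.85 [ 0.4673351  -0.18451728  0.05710375] [2.07864156e+00 2.35376371e+00 4.72339483e-04] [ 0.00030348  0.00644295  0.00497775  0.00170714 -0.00169727  0.00074469] [-0.07523062 -0.71752573 -0.67168058]
```

```bash
python3 - <<'E'
from h import *
o,im=wrist();print(o['tool_pos'])
cv2.imwrite("pics/w3.png",cv2.resize(im["frame"][190:350,180:600],None,fx=1.9,fy=1.9,interpolation=cv2.INTER_CUBIC))
for n,z in (("capsule_1",.008),):
  for r in ctrl.mark_of(im,n)[:2]:
    p=np.array(r["position"])*[640,400];print(n,r["p"],p,onz(im,p,z))
E
```

```text
[ 0.4673351  -0.18451728  0.05710375]
capsule_1 0.89 [233.6  60.2] [ 0.41223368 -0.09691924  0.008     ]
capsule_1 0.77 [385.472  67.92 ] [ 0.49269838 -0.09076092  0.008     ]
```

View pics/w3.png

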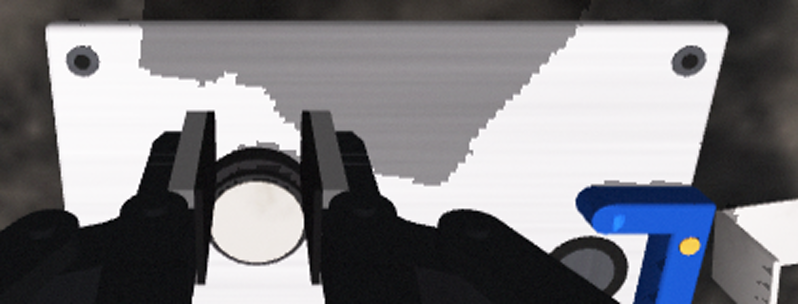

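```bash
python3 - <<'E'
from h import *
o,im=wrist()
A=onz(im,(205.3,201.6),.008);B=onz(im,(562.6,203.7),.008);d=B-A
print(A,B,np.linalg.norm(d),np.degrees(np.arctan2(d[1],d[0])))
ey=d[:2]/np.linalg.norm(d[:2]);ex=np.array([ey[1],-ey[0]])
O=(A+B)[:2]/2+ex*.065;print("O",O,ex)
C=onz(im,(315.3,306.8),.023);print(C,[(C[:2]-O)@ex,(C[:2]-O)@ey])
t=o['tool_pos'][:2]-O;print(t@ex,t@ey)
for z in(.057,.03,.01): print(z,proj(im,[*o['tool_pos'][:2],z]))
E
```

```text
[ 0.39890329 -0.17772028  0.008     ] [ 0.61252106 -0.15255566  0.008     ] 0.21509488079617292 6.718596467056885
O [ 0.51331673 -0.2296916 ] [ 0.11699308 -0.99313273]
[ 0.47232093 -0.2325616   0.023     ] [np.float64(-0.0019459332607320219), np.float64(-0.0410500369038362)]
-0.05043920068165208 -0.04063828657205601
0.057 [316.77226489 264.08800376]
0.03 [316.57994959 239.93470901]
0.01 [316.468613 225.951706]
```

Request:
{"name": "carry_out", "arguments": {
  "series": [
    [0,0,-0.6,0,0,0,0.25],
    [0,0,-0.6,0,0,0,0.25],
    [0,0,-0.4,0,0,0,0.25],
    [0,0,-0.18,0,0,0,0.25],
    [0,0,0,0,0,0,0.25],
    [0,0,0,0,0,0,0.25],
    [0,0,0,0,0,0,0.25]
  ]
}}

```text
t: 7.7
tool_pos: [0.4675, -0.1846, 0.0125]
tool_rot: [2.079, 2.354, 0.0]
contact_force: [-0.2, 0.3, 0.2]
opening: 0.0216
```

Request:
{"name": "carry_out", "arguments": {
  "series": [
    [0.024,-0.2,0,0,0,0,0.25],
    [0.024,-0.2,0,0,0,0,0.25],
    [0.024,-0.2,0,0,0,0,0.25],
    [0.018,-0.15,0,0,0,0,0.25],
    [0.018,-0.15,0,0,0,0,0.25],
    [0.018,-0.15,0,0,0,0,0.25],
    [0.018,-0.15,0,0,0,0,0.25],
    [0.018,-0.15,0,0,0,0,0.25],
    [0,0,0,0,0,0,0.25],
    [0,0,0,0,0,0,0.25]
  ]
}}

```text
t: 8.7
tool_pos: [0.4709, -0.2181, 0.0117]
tool_rot: [-2.08, -2.355, 0.0]
contact_force: [-0.2, 0.7, -0.1]
opening: 0.0212
```

```bash
python3 - <<'E'
from h import *
o,im=wrist();print(o['t'],o['tool_pos'],o['tool_rot'],o['contact_force'])
cv2.imwrite("pics/w4.png",im["frame"])
T=ctrl.get_image("top");cv2.imwrite("pics/t4.png",cv2.resize(T["frame"][160:280,330:430],None,fx=5,fy=5))
E
```

```text
8.7 [ 0.47090321 -0.2181034   0.0117387 ] [-2.07964614e+00 -2.35468695e+00  1.04286194e-04] [-0.16474925  0.74617368 -0.11153186]
```

View pics/w4.png

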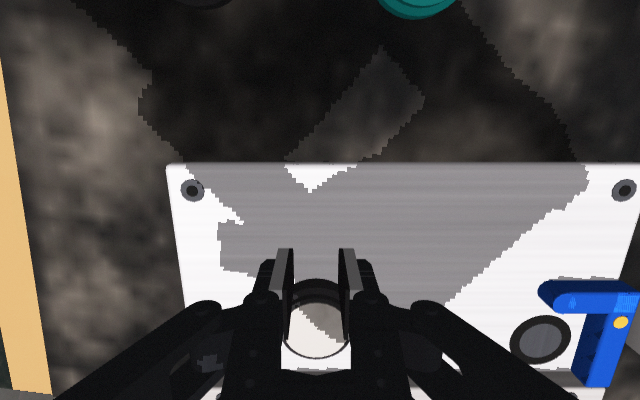

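View pics/t4.png

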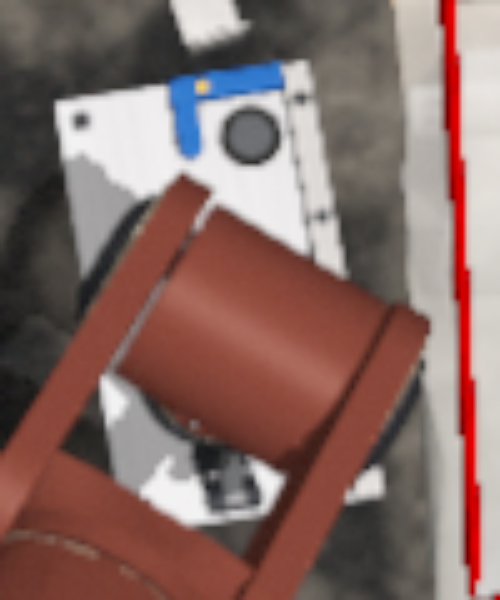

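Request:
{"name": "carry_out", "arguments": {
  "series": [
    [0.012,-0.1,0,0,0,0,0.25],
    [0.012,-0.1,0,0,0,0,0.25],
    [0.012,-0.1,0,0,0,0,0.25],
    [0.012,-0.1,0,0,0,0,0.25],
    [0.012,-0.1,0,0,0,0,0.25],
    [0.012,-0.1,0,0,0,0,0.25],
    [0,0,0,0,0,0,0.25]
  ]
}}

```text
t: 9.5
tool_pos: [0.4728, -0.2334, 0.0119]
tool_rot: [2.08, 2.354, -0.0]
contact_force: [0.2, -0.3, -0.5]
opening: 0.0211
```

```bash
python3 - <<'E'
from h import *
o,im=wrist();print(o['t'],o['tool_pos'],o['tool_rot'],o['contact_force'])
cv2.imwrite("pics/w5.png",im["frame"])
E
```

```text
9.5 [ 0.47283952 -0.23343202  0.01188939] [ 2.07972885e+00  2.35428854e+00 -1.27120245e-04] [ 0.21679362 -0.29323612 -0.51435273]
```

View pics/w5.png

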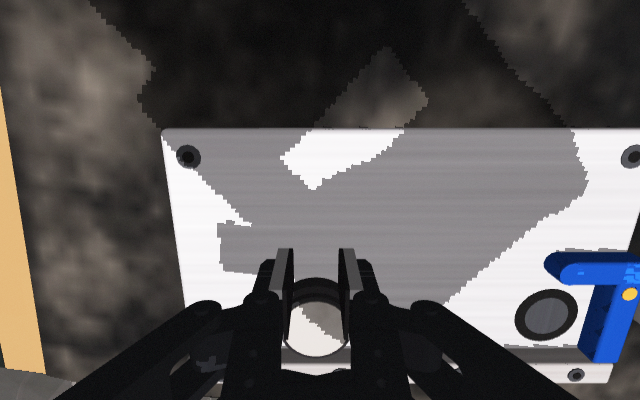

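Request:
{"name": "carry_out", "arguments": {
  "series": [
    [0.006,-0.05,0,0,0,0,0.25],
    [0.006,-0.05,0,0,0,0,0.25],
    [0,0,0,0,0,0,0.25]
  ]
}}

```text
t: 9.85
tool_pos: [0.4731, -0.2356, 0.0118]
tool_rot: [2.08, 2.355, -0.0]
contact_force: [-1.4, 0.1, 0.7]
opening: 0.0211
```

Request:
{"name": "carry_out", "arguments": {
  "series": [
    [0.006,-0.05,0,0,0,0,0.25],
    [0,0,0,0,0,0,0.25]
  ]
}}

```text
t: 10.05
tool_pos: [0.4732, -0.2369, 0.0118]
tool_rot: [2.079, 2.355, -0.0]
contact_force: [-0.0, -0.8, 0.7]
opening: 0.0216
```

```bash
python3 - <<'E'
from h import *
o,im=wrist();print(o['t'],o['tool_pos'],o['tool_rot'],o['contact_force'])
cv2.imwrite("pics/w6.png",cv2.resize(im["frame"][260:400,180:480],None,fx=2.6,fy=2.6))
E
```

```text
10.05 [ 0.47320122 -0.23685579  0.01182868] [ 2.07948070e+00  2.35479317e+00 -1.08946395e-04] [-0.0368727  -0.8002865   0.65152003]
```

View pics/w6.png

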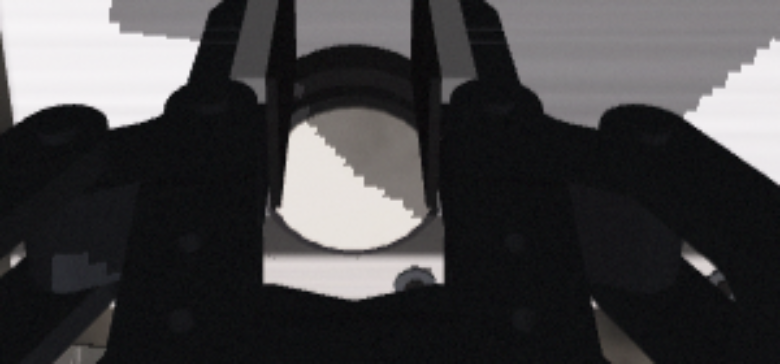

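Request:
{"name": "carry_out", "arguments": {
  "series": [
    [0.006,-0.05,0,0,0,0,0.25],
    [0.006,-0.05,0,0,0,0,0.25],
    [0,0,0,0,0,0,0.25]
  ]
}}

```text
t: 10.4
tool_pos: [0.4732, -0.2376, 0.0115]
tool_rot: [-2.078, -2.352, -0.004]
contact_force: [-0.7, 7.0, 3.2]
opening: 0.0214
```

Request:
{"name": "carry_out", "arguments": {
  "series": [
    [0.005,-0.04,0,0,0,0,0.25],
    [0,0,0,0,0,0,0.25]
  ]
}}

```text
t: 10.6
tool_pos: [0.4732, -0.2377, 0.0115]
tool_rot: [-2.077, -2.35, -0.005]
contact_force: [0.3, 9.4, 4.2]
opening: 0.0213
```

```bash
python3 - <<'E'
from h import *
o,im=wrist();print(o['t'],o['tool_pos'],o['tool_rot'],o['contact_force'])
cv2.imwrite("pics/w7.png",cv2.resize(im["frame"][260:400,180:480],None,fx=2.6,fy=2.6))
E
```

```text
10.6 [ 0.47320769 -0.23772907  0.01150123] [-2.07673032 -2.35047446 -0.00517866] [0.27698014 9.37528573 4.18820616]
```

View pics/w7.png

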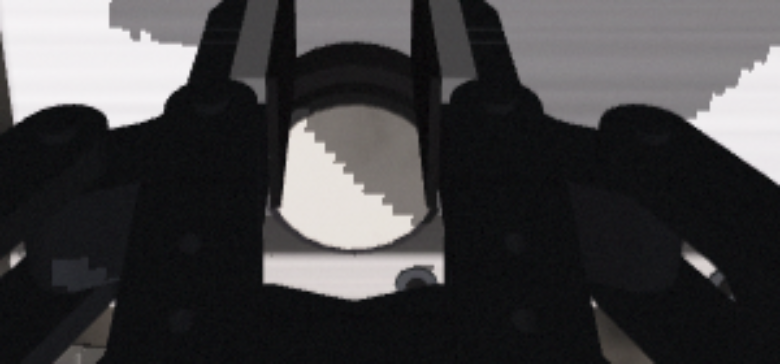

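Request:
{"name": "carry_out", "arguments": {
  "series": [
    [-0.04,0.32,0,0,0,0,0.25],
    [-0.04,0.32,0,0,0,0,0.25],
    [0,0,0.6,0,0,0,0.25],
    [0,0,0.8,0,0,0.9,0],
    [0,0,0.5,0,0,0.95,0],
    [0,0,0,0,0,0.95,0],
    [-0.26,-0.25,0,0,0,0.95,0],
    [-0.26,-0.25,0,0,0,0.95,0],
    [-0.26,-0.25,0,0,0,0.95,0],
    [-0.26,-0.25,0,0,0,0.95,0],
    [-0.26,-0.25,0,0,0,0.95,0],
    [-0.26,-0.25,0,0,0,0.95,0]
  ]
}}

```text
t: 11.85
tool_pos: [0.4328, -0.2626, 0.0607]
tool_rot: [0.917, 3.003, -0.002]
contact_force: [-0.5, -0.2, 1.0]
opening: 0.0001
```

Request:
{"name": "carry_out", "arguments": {
  "series": [
    [0,0,0,0,0,0.95,0],
    [0,0,0,0,0,0.95,0],
    [0,0,0,0,0,0.95,0],
    [0,0,0,0,0,0.88,0],
    [0,0,0,0,0,0,0],
    [0,0,0,0,0,0,0],
    [0,0,0,0,0,0,0]
  ]
}}

```text
t: 12.55
tool_pos: [0.4328, -0.262, 0.0598]
tool_rot: [0.353, 3.121, -0.001]
contact_force: [-0.9, -0.4, 0.1]
opening: -0.0001
```

```bash
python3 - <<'E'
from h import *
o,im=wrist();print(o['t'],o['tool_pos'],o['tool_rot'],o['contact_force'],o['opening'])
x=Ro.from_rotvec(o["tool_rot"]).as_matrix()[:,0];print(np.degrees(np.arctan2(x[1],x[0])))
cv2.imwrite("pics/w8.png",im["frame"])
S=ctrl.get_image("scene");cv2.imwrite("pics/s8.png",cv2.resize(S["frame"][220:400,220:460],None,fx=3.3,fy=3.3))
E
```

```text
12.55 [ 0.43276567 -0.26197779  0.0597977 ] [ 3.52655349e-01  3.12115923e+00 -8.21799431e-04] [-0.94174451 -0.35032965  0.085019  ] -0.00011053270086907307
167.10715034404737
```

View pics/w8.png

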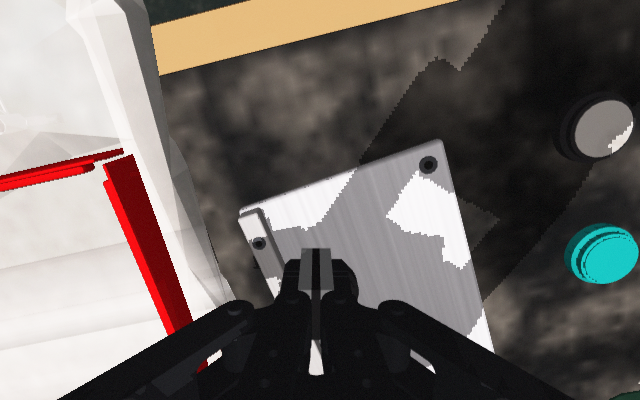

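View pics/s8.png

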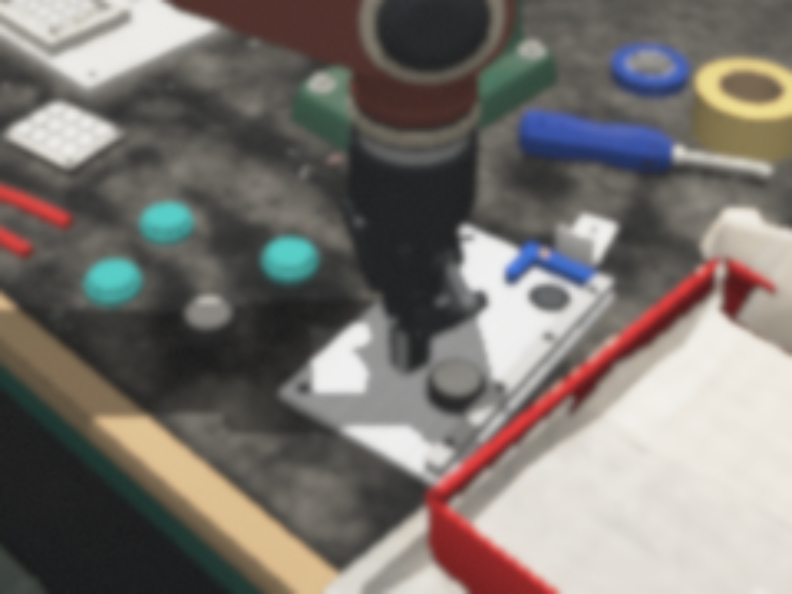

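Request:
{"name": "carry_out", "arguments": {
  "series": [
    [-0.015,0.11,-0.6,0,0,0,0],
    [0,0,-0.6,0,0,0,0],
    [0,0,-0.45,0,0,0,0],
    [0,0,-0.24,0,0,0,0],
    [0,0,0,0,0,0,0],
    [0,0,0,0,0,0,0],
    [0.1,0.012,0,0,0,0,0],
    [0.1,0.012,0,0,0,0,0],
    [0.1,0.012,0,0,0,0,0],
    [0.1,0.012,0,0,0,0,0],
    [0,0,0,0,0,0,0]
  ]
}}

```text
t: 13.75
tool_pos: [0.4427, -0.2579, 0.0123]
tool_rot: [0.35, 3.122, -0.0]
contact_force: [0.9, -0.2, 0.7]
opening: 0.0003
```

```bash
python3 - <<'E'
from h import *
o,im=wrist();print(o['t'],o['tool_pos'],o['tool_rot'],o['contact_force'],o['opening'])
cv2.imwrite("pics/w9.png",cv2.resize(im["frame"][200:400,160:480],None,fx=2.4,fy=2.4))
S=ctrl.get_image("scene");cv2.imwrite("pics/s9.png",cv2.resize(S["frame"][220:400,220:460],None,fx=3.3,fy=3.3))
E
```

```text
13.75 [ 0.44270995 -0.2578925   0.01229682] [ 3.50258722e-01  3.12153950e+00 -4.42265511e-04] [ 0.94880703 -0.23089178  0.7328188 ] 0.00025590147747281763
```

View pics/w9.png

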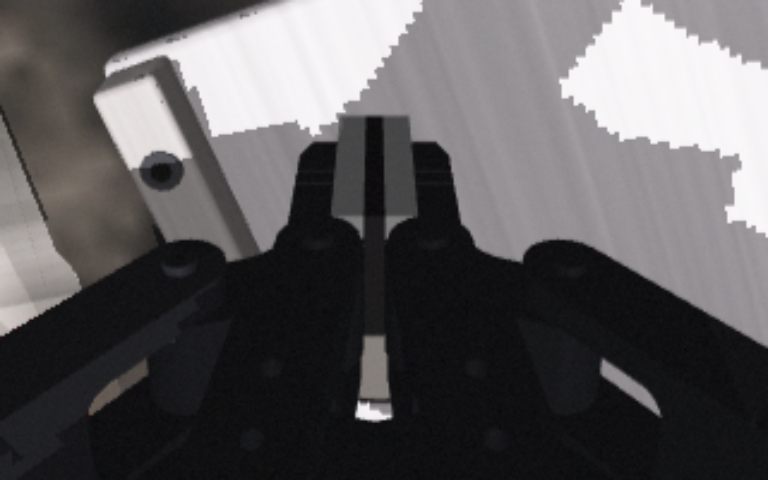

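View pics/s9.png

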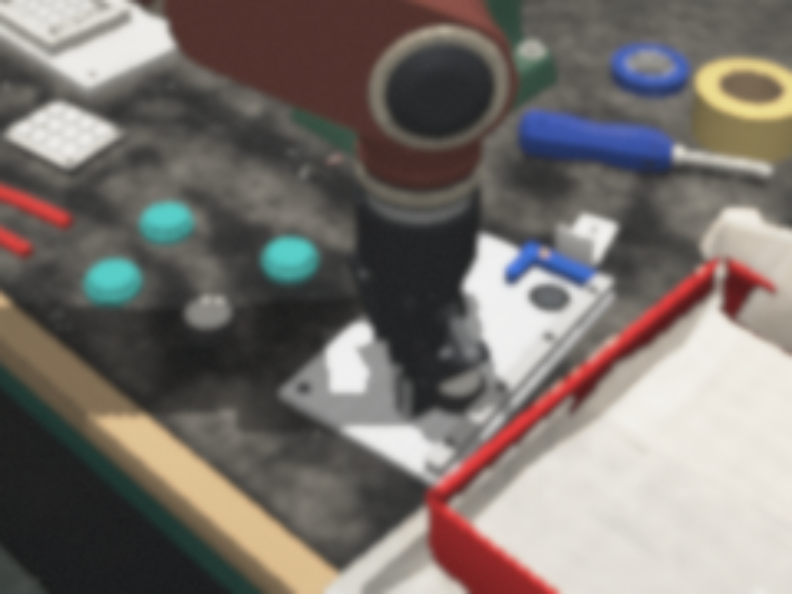

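Request:
{"name": "carry_out", "arguments": {
  "series": [
    [0.12,0.014,0,0,0,0,0],
    [0.12,0.014,0,0,0,0,0],
    [0.2,0.023,0,0,0,0,0],
    [0.2,0.023,0,0,0,0,0],
    [0.2,0.023,0,0,0,0,0],
    [0.2,0.023,0,0,0,0,0],
    [0,0,0,0,0,0,0]
  ]
}}

```text
t: 14.55
tool_pos: [0.4643, -0.2514, 0.0105]
tool_rot: [-0.349, -3.11, -0.011]
contact_force: [-6.8, 6.1, 2.3]
opening: 0.0001
```

```bash
python3 - <<'E'
from h import *
o,im=wrist();print(o['t'],o['tool_pos'],o['tool_rot'],o['contact_force'],o['opening'])
cv2.imwrite("pics/w10.png",cv2.resize(im["frame"][200:400,160:480],None,fx=2.4,fy=2.4))
S=ctrl.get_image("scene");cv2.imwrite("pics/s10.png",cv2.resize(S["frame"][260:380,280:440],None,fx=5,fy=5))
E
```

```text
14.55 [ 0.46429662 -0.25138048  0.01054826] [-0.34862751 -3.10983965 -0.01091985] [-6.79900051  6.05402741  2.31940244] 6.134956823890211e-05
```

View pics/s10.png

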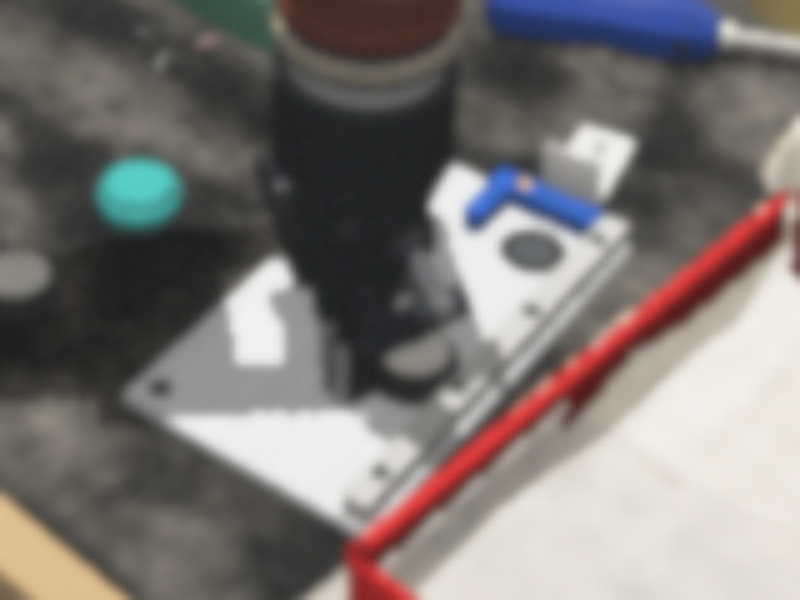

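View pics/w10.png

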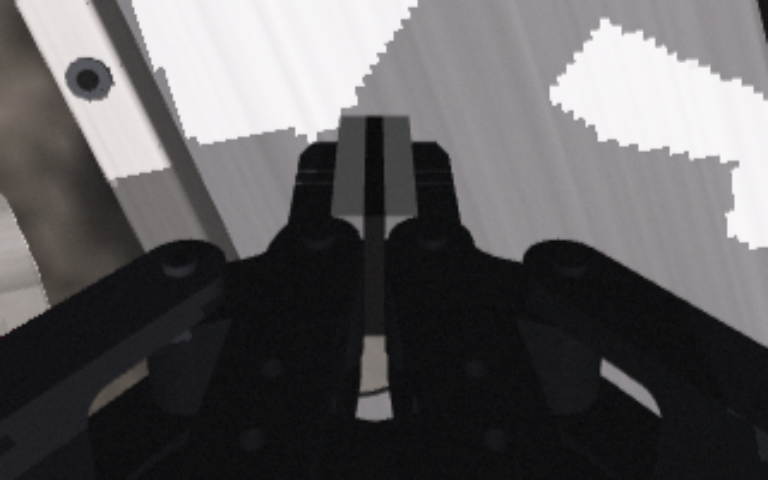

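```bash
python3 - <<'E'
from h import *
S=ctrl.get_image("scene")
ex=np.array([.12,-.993]);ey=np.array([.993,.12]);O=np.array([.5145,-.2293])
def f(n,px,z=.023):
    P=onz(S,px,z)[:2];print(n,P.round(4),((P-O)@ex).round(4),((P-O)@ey).round(4))
f("s8",(220+455/3.3,220+376/3.3));f("s9",(220+462/3.3,220+383/3.3));f("s10",(280+418/5,260+360/5))
for r in ctrl.mark_of(S,"capsule_1")[:5]:
    p=np.array(r["position"])*[640,400];f(("mark",round(r["p"],2)),p,.008)
T=ctrl.get_obs();print(T['tool_pos'],((T['tool_pos'][:2]-O)@ex),((T['tool_pos'][:2]-O)@ey),T['contact_force'])
E
```

```text
s8 [ 0.4764 -0.2657] 0.0316 -0.0422
s9 [ 0.4748 -0.2731] 0.0387 -0.0447
s10 [ 0.4894 -0.2707] 0.0381 -0.0299
('mark', 0.76) [ 0.4018 -0.1002] -0.1417 -0.0965
('mark', 0.72) [ 0.4924 -0.094 ] -0.137 -0.0057
('mark', 0.64) [ 0.5048 -0.2626] 0.0319 -0.0136
('mark', 0.52) [0.4537 0.0006] -0.2356 -0.0328
('mark', 0.46) [ 0.3816 -0.0338] -0.21 -0.1085
[ 0.46459215 -0.25155079  0.01033159] 0.016106091229655648 -0.05222859289733002 [-10.6054595    8.44664385   7.88838053]
```

Request:
{"name": "carry_out", "arguments": {
  "series": [
    [-0.2,-0.024,0,0,0,0,0],
    [-0.2,-0.024,0,0,0,0,0],
    [0,0,0,0,0,0.76,0],
    [0.01,-0.09,0,0,0,0.76,0],
    [0.01,-0.09,0,0,0,0.76,0],
    [0,0,0,0,0,0,0],
    [0,0,0,0,0,0,0]
  ]
}}

```text
t: 15.45
tool_pos: [0.4589, -0.2608, 0.0123]
tool_rot: [-0.004, 3.141, -0.001]
contact_force: [0.1, 0.2, -0.3]
opening: -0.0003
```

```bash
cat > st.py <<'E'
from h import *
import sys
k=sys.argv[1]
o,im=wrist();f=o['contact_force']
ex=np.array([.12,-.993]);ey=np.array([.993,.12]);O=np.array([.5145,-.2293]);d=o['tool_pos'][:2]-O
x=Ro.from_rotvec(o["tool_rot"]).as_matrix()[:,0]
print(o['t'],o['tool_pos'].round(4),"F",np.round(f,1),"fix",(d@ex).round(4),(d@ey).round(4),"psi",np.degrees(np.arctan2(x[1],x[0])).round(2))
S=ctrl.get_image("scene")
a=cv2.resize(im["frame"][220:400,180:460],None,fx=1.9,fy=1.9);b=cv2.resize(S["frame"][280:370,310:420],None,fx=4,fy=4)
w=max(a.shape[1],b.shape[1]);c=np.zeros((a.shape[0]+0,a.shape[1]),np.uint8)
cv2.imwrite(f"pics/wb{k}.png",a);cv2.imwrite(f"pics/sb{k}.png",b)
for r in ctrl.mark_of(S,"capsule_1")[:6]:
    P=onz(S,np.array(r["position"])*[640,400],.008)[:2]-O
    if abs(P@ex)<.065: print("cap",round(r["p"],2),(P@ex).round(4),(P@ey).round(4))
E
python3 st.py 1
```

```text
15.45 [ 0.4589 -0.2608  0.0123] F [ 0.1  0.2 -0.3] fix 0.0246 -0.0589 psi -179.86
cap 0.57 0.0341 -0.0265
```

View pics/sb1.png

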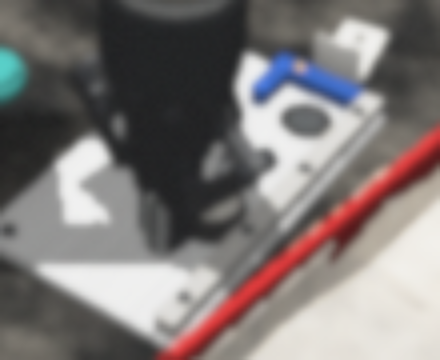

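View pics/wb1.png

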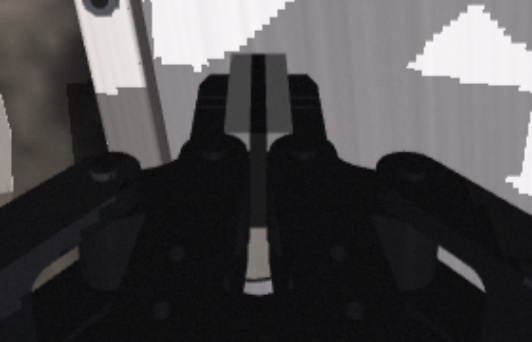

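Request:
{"name": "carry_out", "arguments": {
  "series": [
    [0.2,0.024,0,0,0,0,0],
    [0.2,0.024,0,0,0,0,0],
    [0.2,0.024,0,0,0,0,0],
    [0.2,0.024,0,0,0,0,0],
    [0,0,0,0,0,0,0]
  ]
}}

```text
t: 16.1
tool_pos: [0.4796, -0.2581, 0.0122]
tool_rot: [-0.007, 3.141, -0.0]
contact_force: [-0.2, 0.0, -0.2]
opening: 0.0002
```

```bash
python3 st.py 2
```

```text
16.1 [ 0.4796 -0.2581  0.0122] F [-0.2  0.  -0.2] fix 0.0244 -0.0381 psi -179.73
cap 0.4 0.0344 0.0021
```

View pics/sb2.png

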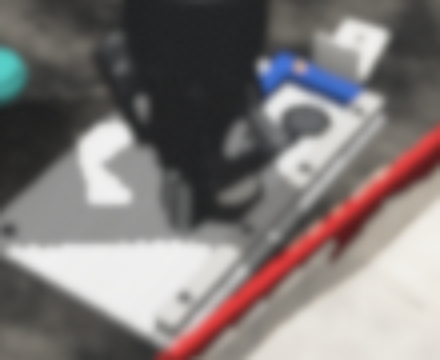

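Request:
{"name": "carry_out", "arguments": {
  "series": [
    [0.2,0.022,0,0,0,0,0],
    [0.2,0.022,0,0,0,0,0],
    [0.2,0.022,0,0,0,0,0],
    [0.2,0.022,0,0,0,0,0],
    [0,0,0,0,0,0,0]
  ]
}}

```text
t: 16.75
tool_pos: [0.4996, -0.256, 0.0123]
tool_rot: [-0.007, 3.141, -0.001]
contact_force: [-1.1, -0.5, 0.7]
opening: 0.0004
```

```bash
python3 st.py 3
```

```text
16.75 [ 0.4996 -0.256   0.0123] F [-1.1 -0.5  0.7] fix 0.0247 -0.018 psi -179.73
cap 0.49 0.029 0.0107
```

View pics/sb3.png

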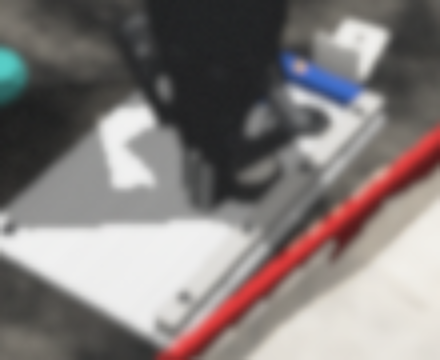

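View pics/wb3.png

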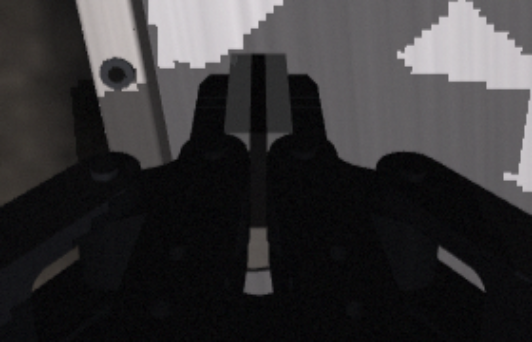

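Request:
{"name": "carry_out", "arguments": {
  "series": [
    [0.2,0.022,0,0,0,0,0],
    [0.2,0.022,0,0,0,0,0],
    [0.2,0.022,0,0,0,0,0],
    [0.2,0.022,0,0,0,0,0],
    [0.2,0.022,0,0,0,0,0],
    [0,0,0,0,0,0,0]
  ]
}}

```text
t: 17.5
tool_pos: [0.5246, -0.2532, 0.0122]
tool_rot: [-0.007, 3.141, -0.001]
contact_force: [-0.0, 0.5, -0.4]
opening: -0.0001
```

```bash
python3 st.py 4; python3 - <<'E'
from h import *
T=ctrl.get_image("top");cv2.imwrite("pics/t5.png",cv2.resize(T["frame"][160:280,330:430],None,fx=5,fy=5))
E
```

```text
17.5 [ 0.5246 -0.2532  0.0122] F [-0.   0.5 -0.4] fix 0.0249 0.0072 psi -179.73
cap 0.39 0.026 0.0432
```

View pics/sb4.png

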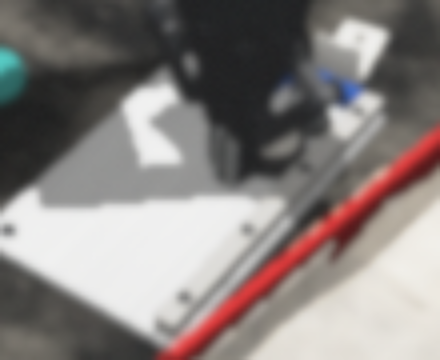

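View pics/t5.png

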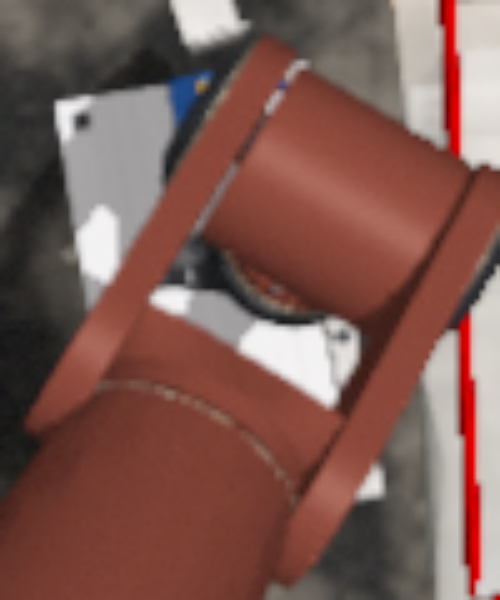

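Request:
{"name": "carry_out", "arguments": {
  "series": [
    [0.2,0.01,0,0,0,0,0],
    [0.2,0.01,0,0,0,0,0],
    [0.2,0.01,0,0,0,0,0],
    [0.2,0.01,0,0,0,0,0],
    [0,0,0,0,0,0,0]
  ]
}}

```text
t: 18.2
tool_pos: [0.5446, -0.2522, 0.0122]
tool_rot: [-0.007, 3.141, -0.001]
contact_force: [-0.3, 0.5, -0.2]
opening: 0.0005
```

```bash
python3 st.py 5
```

```text
18.2 [ 0.5446 -0.2522  0.0122] F [-0.3  0.5 -0.2] fix 0.0264 0.0272 psi -179.73
cap 0.47 0.0283 0.0665
```

View pics/sb5.png

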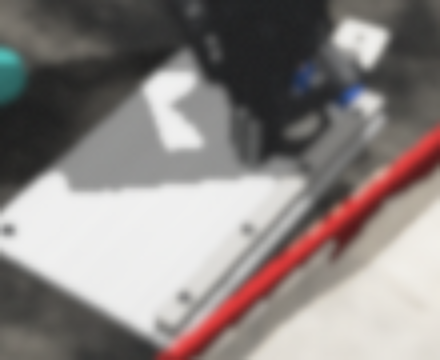

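View pics/wb5.png

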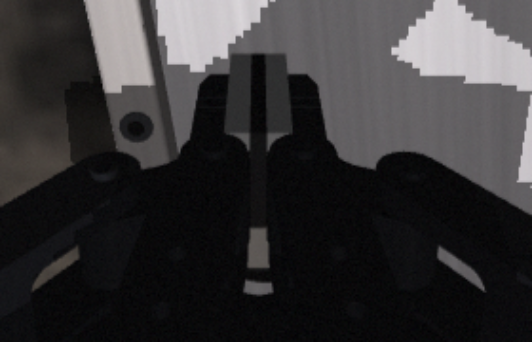

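Request:
{"name": "carry_out", "arguments": {
  "series": [
    [0.16,0.012,0,0,0,0,0],
    [0.16,0.012,0,0,0,0,0],
    [0.16,0.012,0,0,0,0,0],
    [0.12,0.01,0,0,0,0,0],
    [0,0,0,0,0,0,0]
  ]
}}

```text
t: 18.85
tool_pos: [0.5593, -0.251, 0.0122]
tool_rot: [-0.007, 3.141, -0.0]
contact_force: [0.4, 0.5, -0.5]
opening: -0.0001
```

Request:
{"name": "carry_out", "arguments": {
  "series": [
    [0.06,0.006,0,0,0,0,0],
    [0.06,0.006,0,0,0,0,0],
    [0,0,0,0,0,0,0]
  ]
}}

```text
t: 19.15
tool_pos: [0.5619, -0.2507, 0.0121]
tool_rot: [-0.007, 3.141, -0.0]
contact_force: [0.6, -0.1, -0.3]
opening: 0.0001
```

```bash
python3 st.py 6
```

```text
19.15 [ 0.5619 -0.2507  0.0121] F [ 0.6 -0.1 -0.3] fix 0.027 0.0445 psi -179.76
cap 0.58 0.0272 0.0766
```

View pics/sb6.png

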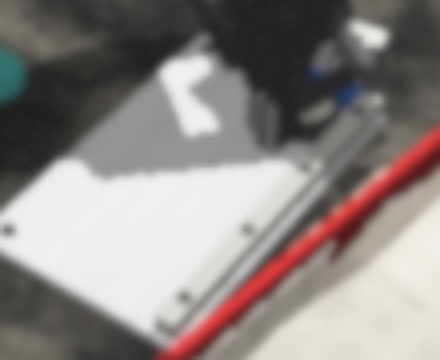

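Keep pushing in small steps until the end stop pushes back.

Request:
{"name": "carry_out", "arguments": {
  "series": [
    [0.06,0.004,0,0,0,0,0],
    [0.06,0.004,0,0,0,0,0],
    [0,0,0,0,0,0,0]
  ]
}}

```text
t: 19.6
tool_pos: [0.564, -0.2505, 0.012]
tool_rot: [0.007, -3.139, -0.0]
contact_force: [-5.2, -0.2, 3.2]
opening: -0.0002
```

Request:
{"name": "carry_out", "arguments": {
  "series": [
    [0.06,0.004,0,0,0,0,0],
    [0,0,0,0,0,0,0]
  ]
}}

```text
t: 19.8
tool_pos: [0.5641, -0.2505, 0.0119]
tool_rot: [0.007, -3.136, -0.001]
contact_force: [-9.1, -1.0, 6.9]
opening: 0.0002
```

Request:
{"name": "carry_out", "arguments": {
  "series": [
    [-0.2,-0.03,0,0,0,0,0],
    [-0.3,-0.036,0,0,0,0,0],
    [-0.2,-0.024,0.2,0,0,0,0],
    [0,0,0.8,0,0,0,0],
    [0,0,1,0,0,0,0],
    [0,0,1,0,0,-1,0],
    [-0.7,0.6,1,0,0,-1,0],
    [-0.7,0.6,1,0,0,-1,0],
    [-0.7,0.6,1,0,0,-1,0],
    [-0.7,0.6,1,0,0,-1,0],
    [-0.7,0.6,1,0,0,-1,0],
    [-0.7,0.6,0.8,0,0,-1,0]
  ]
}}

```text
t: 21.0
tool_pos: [0.4432, -0.1622, 0.234]
tool_rot: [1.076, 2.949, -0.0]
contact_force: [-0.8, -0.4, 1.1]
opening: 0.0001
```

Request:
{"name": "carry_out", "arguments": {
  "series": [
    [-0.7,0.6,0,0,0,-1,0],
    [-0.7,0.6,0,0,0,-1,0],
    [0,0,0,0,0,-1,0],
    [0,0,0,0,0,-1,0],
    [0,0,0,0,0,-1,0],
    [0,0,0,0,0,-1,0],
    [0,0,0,0,0,-1,0],
    [0,0,0,0,0,-0.5,0],
    [0,0,0,0,0,0,0],
    [0,0,0,0,0,0,0],
    [0,0,0,0,0,0,0]
  ]
}}

```text
t: 22.1
tool_pos: [0.4087, -0.1327, 0.2322]
tool_rot: [2.077, 2.356, 0.0]
contact_force: [-0.0, 0.6, -0.6]
opening: -0.0
```

```bash
python3 st.py 7; python3 - <<'E'
from h import *
o,im=wrist();cv2.imwrite("pics/w20.png",im["frame"])
T=ctrl.get_image("top");cv2.imwrite("pics/t20.png",cv2.resize(T["frame"][160:280,330:430],None,fx=5,fy=5))
S=ctrl.get_image("scene");cv2.imwrite("pics/s20.png",cv2.resize(S["frame"][270:350,330:430],None,fx=7,fy=7,interpolation=cv2.INTER_CUBIC))
E
```

```text
22.1 [ 0.4087 -0.1327  0.2322] F [-0.   0.6 -0.6] fix -0.1087 -0.0935 psi 97.2
cap 0.58 0.0325 0.0765
```

View pics/w20.png

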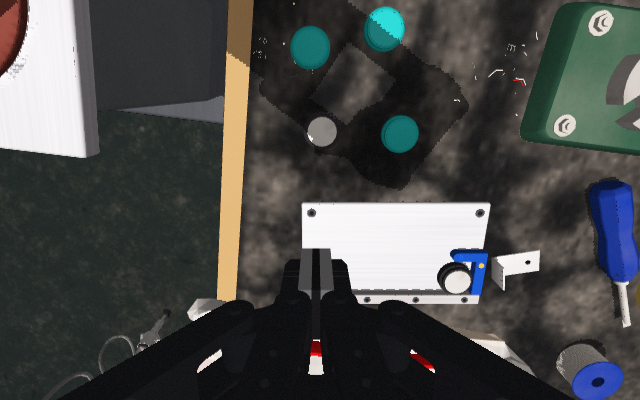

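View pics/t20.png

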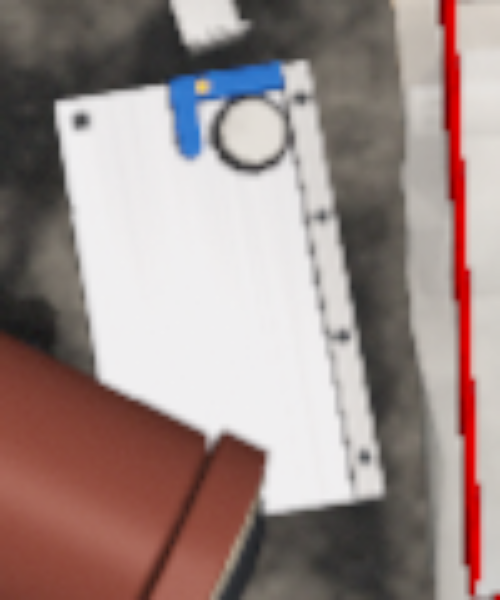

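View pics/s20.png

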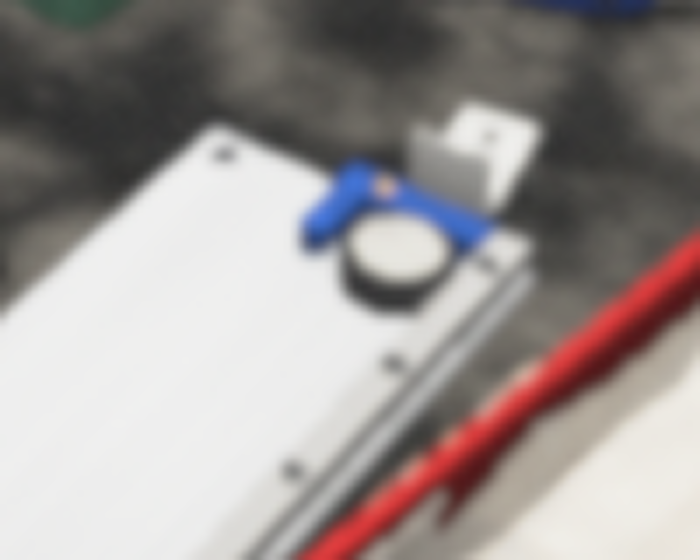

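```bash
cat > fin.py <<'E'
from h import *
from scipy.optimize import least_squares
T=ctrl.get_image("top");o,W=wrist()
f=T["frame"]
def fit(im,px0,s,name):
    g=cv2.resize(im["frame"],None,fx=s,fy=s,interpolation=cv2.INTER_CUBIC)
    x,y=np.array(px0)*s;r=int(14*s);c=g[int(y)-r:int(y)+r,int(x)-r:int(x)+r]
    cv2.imwrite(f"pics/fin_{name}.png",c)
fit(T,(380.4,186.5),20,"T");fit(W,(456,278),16,"W")
x,y,th=.5117,-.2281,-1.4501
cs,sn=np.cos(th),np.sin(th)
def pr(im,X,p):
    x,y,th=p;cs,sn=np.cos(th),np.sin(th)
    return proj(im,[x+(cs*X[0]-sn*X[1])/1e3,y+(sn*X[0]+cs*X[1])/1e3,X[2]/1e3])
p=(.5117,-.2281,-1.4501)
for n,X in dict(top=(30,77,23),top_m3=(27,77,23),top_ym3=(30,74,23)).items():
    q=pr(T,X,p);print(n,q,(q-[330,160])*5)
E
python3 fin.py
```

```text
top [380.84728309 186.23268377] [254.23641544 131.16341886]
top_m3 [379.64993786 186.41427358] [248.24968931 132.07136791]
top_ym3 [381.04743163 187.41265323] [255.23715816 137.06326616]
```

View pics/fin_T.png

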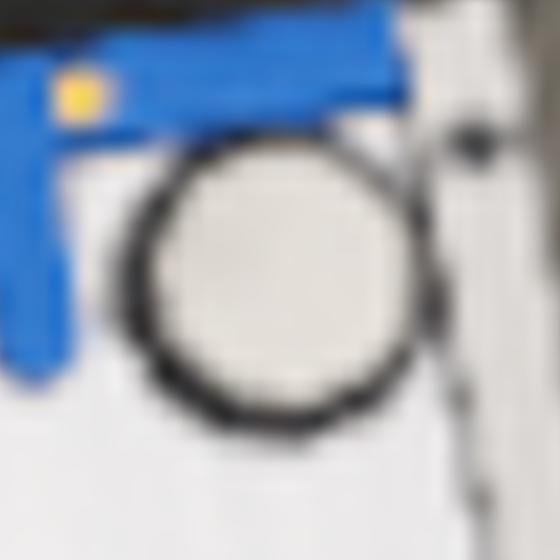

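View pics/fin_W.png

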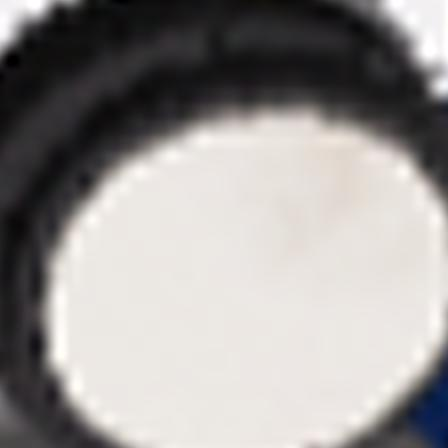

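Request:
{"name": "carry_out", "arguments": {
  "series": [
    [1,-0.592,0,0,0,0.97,0],
    [1,-0.592,0,0,0,0.97,0],
    [1,-0.592,0,0,0,0.97,0],
    [1,-0.592,0,0,0,0.97,0],
    [1,-0.592,-0.5,0,0,0.97,0],
    [1,-0.592,-1,0,0,0.97,0],
    [0,0,-1,0,0,0.97,0],
    [0,0,-1,0,0,0.97,0],
    [0,0,-1,0,0,0,0],
    [0,0,-1,0,0,0,0],
    [0,0,-0.8,0,0,0,0],
    [0,0,0,0,0,0,0]
  ]
}}

```text
t: 23.7
tool_pos: [0.5563, -0.2201, 0.0706]
tool_rot: [-1.03, -2.96, -0.002]
contact_force: [-0.3, -0.1, 0.0]
opening: 0.0001
```

Request:
{"name": "carry_out", "arguments": {
  "series": [
    [0,0,0,0,0,0,0],
    [0,0,0,0,0,0,0],
    [0,0,0,0,0,0,0]
  ]
}}

```text
t: 24.0
tool_pos: [0.5599, -0.222, 0.0765]
tool_rot: [1.032, 2.964, -0.001]
contact_force: [0.1, 0.2, 0.8]
opening: 0.0001
```

```bash
python3 st.py 8
```

```text
24.0 [ 0.5599 -0.222   0.0765] F [0.1 0.2 0.8] fix -0.0018 0.0459 psi 141.62
cap 0.54 0.0324 0.074
```

View pics/wb8.png

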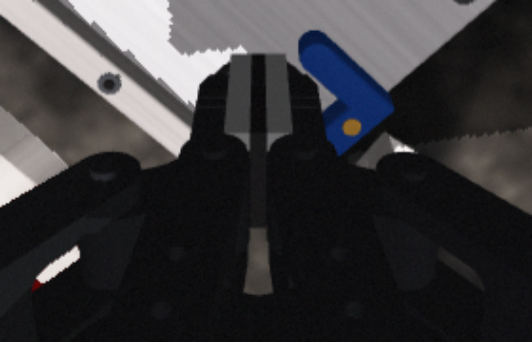

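View pics/sb8.png

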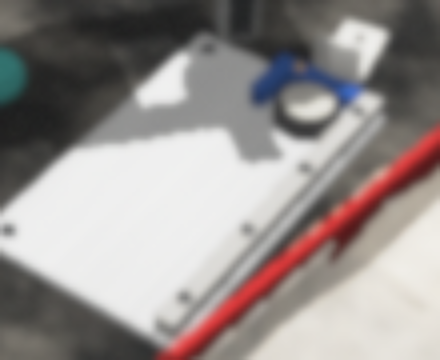

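```bash
python3 - <<'E'
from h import *
o,im=wrist();f=im["frame"].copy()
x=Ro.from_rotvec(o["tool_rot"]).as_matrix()[:,0];n=-x;l=np.array([-n[1],n[0],0])
P=o['tool_pos'].copy()
for adv,c in((0,(0,0,255)),(.015,(0,255,0))):
  pts=[]
  for a,b in((11,8),(11,-8),(-11,-8),(-11,8)):
    X=P+n*adv+n*a/1e3+l*b/1e3;X[2]=.02;pts.append(proj(im,X))
  cv2.polylines(f,[np.int32(np.round(pts))],True,c,1)
for t in np.linspace(0,6.3,40):
  ex=np.array([.12,-.993]);ey=np.array([.993,.12]);C=np.array([.5145,-.2293])+.03*ex+.077*ey
  q=proj(im,[C[0]+.02*np.cos(t),C[1]+.02*np.sin(t),.023]);cv2.circle(f,tuple(int(v) for v in q),1,(255,0,255),-1)
cv2.imwrite("pics/ov.png",cv2.resize(f[180:400,150:490],None,fx=2.2,fy=2.2))
E
```

```text
(no output)
```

View pics/ov.png

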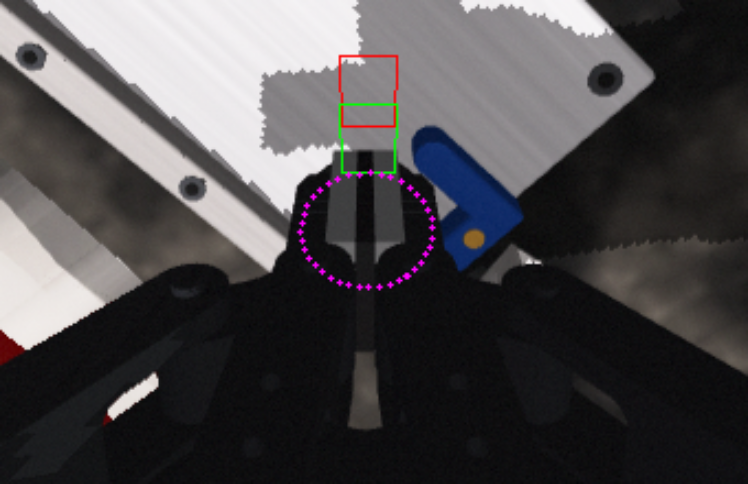

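Request:
{"name": "carry_out", "arguments": {
  "series": [
    [-0.1,-0.22,0,0,0,0.9,0],
    [-0.1,-0.22,0,0,0,0.9,0],
    [0,0,-0.8,0,0,0,0],
    [0,0,-0.8,0,0,0,0],
    [0,0,-0.6,0,0,0,0],
    [0,0,-0.36,0,0,0,0],
    [0,0,0,0,0,0,0],
    [0,0,0,0,0,0,0],
    [0.12,-0.064,0,0,0,0,0],
    [0.12,-0.064,0,0,0,0,0],
    [0.08,-0.043,0,0,0,0,0],
    [0,0,0,0,0,0,0]
  ]
}}

```text
t: 25.4
tool_pos: [0.5623, -0.2371, 0.011]
tool_rot: [0.762, 3.047, -0.0]
contact_force: [-0.6, -0.2, -0.2]
opening: -0.0
```

```bash
python3 st.py 9
```

```text
25.4 [ 0.5623 -0.2371  0.011 ] F [-0.6 -0.2 -0.2] fix 0.0135 0.0465 psi 151.94
cap 0.42 0.027 0.0729
```

View pics/wb9.png

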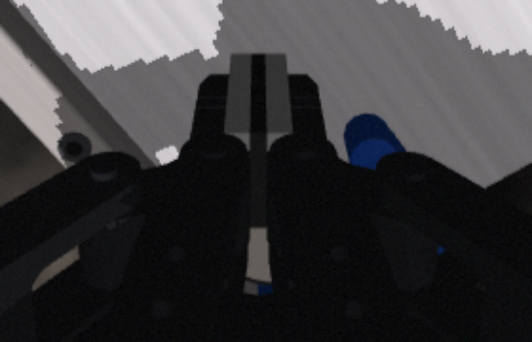

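Request:
{"name": "carry_out", "arguments": {
  "series": [
    [0.05,-0.027,0,0,0,0,0],
    [0.05,-0.027,0,0,0,0,0],
    [0,0,0,0,0,0,0]
  ]
}}

```text
t: 25.85
tool_pos: [0.5644, -0.2382, 0.0106]
tool_rot: [0.762, 3.048, -0.0]
contact_force: [0.2, -0.2, -0.0]
opening: 0.0002
```

Request:
{"name": "carry_out", "arguments": {
  "series": [
    [0.05,-0.027,0,0,0,0,0],
    [0,0,0,0,0,0,0]
  ]
}}

```text
t: 26.05
tool_pos: [0.5655, -0.2388, 0.0105]
tool_rot: [-0.762, -3.048, -0.0]
contact_force: [0.0, 0.0, 0.6]
opening: -0.0004
```

Request:
{"name": "carry_out", "arguments": {
  "series": [
    [0.05,-0.027,0,0,0,0,0],
    [0,0,0,0,0,0,0]
  ]
}}

```text
t: 26.25
tool_pos: [0.5656, -0.2388, 0.0104]
tool_rot: [-0.761, -3.044, -0.001]
contact_force: [-4.7, 2.5, 4.7]
opening: -0.0
```

Request:
{"name": "carry_out", "arguments": {
  "series": [
    [0.06,-0.033,0,0,0,0,0],
    [0,0,0,0,0,0,0]
  ]
}}

```text
t: 26.45
tool_pos: [0.5658, -0.2389, 0.0103]
tool_rot: [-0.759, -3.04, -0.003]
contact_force: [-9.8, 3.9, 8.8]
opening: -0.0001
```

Request:
{"name": "carry_out", "arguments": {
  "series": [
    [-0.2,0.11,0,0,0,0,0],
    [-0.3,0.16,0,0,0,0,0],
    [-0.2,0.11,0.2,0,0,0,0],
    [0,0,0.8,0,0,0,0],
    [0,0,1,0,0,0,0],
    [-0.6,0.7,1,0,0,0,0],
    [-0.8,0.8,1,0,0,0,0],
    [-0.8,0.8,1,0,0,0,0],
    [-0.8,0.8,1,0,0,0,0],
    [-0.8,0.8,1,0,0,0,0],
    [-0.8,0.6,0.5,0,0,0,0],
    [-0.8,0.4,0,0,0,0,0]
  ]
}}

```text
t: 27.65
tool_pos: [0.4161, -0.1078, 0.2011]
tool_rot: [0.759, 3.042, -0.001]
contact_force: [-0.6, 0.3, 0.5]
opening: 0.0003
```

Request:
{"name": "carry_out", "arguments": {
  "series": [
    [-0.5,0,0,0,0,0,0],
    [0,0,0,0,0,0,0],
    [0,0,0,0,0,0,0],
    [0,0,0,0,0,0,0]
  ]
}}

```text
t: 28.05
tool_pos: [0.4036, -0.1084, 0.1981]
tool_rot: [0.762, 3.047, -0.0]
contact_force: [-0.5, 0.2, 0.1]
opening: -0.0001
```

```bash
python3 fin.py; python3 st.py 10
```

```text
top [380.84728309 186.23268377] [254.23641544 131.16341886]
top_m3 [379.64993786 186.41427358] [248.24968931 132.07136791]
top_ym3 [381.04743163 187.41265323] [255.23715816 137.06326616]
28.15 [ 0.4036 -0.1084  0.1979] F [0.  0.6 0.6] fix -0.1333 -0.0956 psi 151.93
cap 0.48 0.0287 0.0747
```

View pics/fin_T.png

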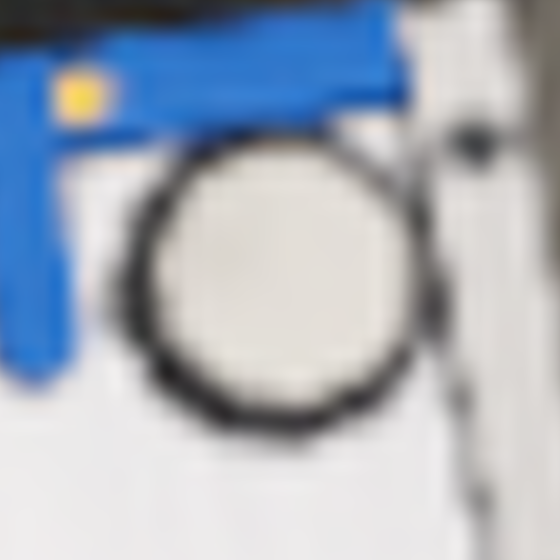

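View pics/sb10.png

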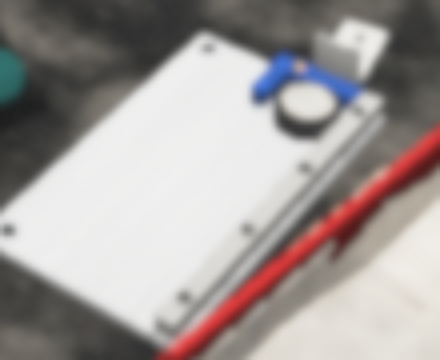

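The picture has not changed after the diagonal nudge: the capsule was already touching both the rail and the end stop. The arm is clear, so I'm handing the job in.

```bash
python3 -c "
from station import ctrl
print(ctrl.finish_job())"
```

```text
the job is handed in; nothing more can be done
None
```

I pushed the capsule across to the rail, slid it along the rail into the blue corner pocket, and handed the job in at about 28 s. No verdict was reported.

- **Across to the rail:** I pushed it with the fingers slightly open until the rail pushed back with about 9 N. The capsule was about 42 mm on the -y side of the fixture's middle.
- **Along the rail:** I pushed with the fingers shut. The first angle (20°) wedged the capsule against the rail with about 10 N. I backed off and turned to 7°; from there it slid freely until the end stop pushed back with about 9 N.
- **Final nudge:** A diagonal push into the corner met about 10 N, and the picture did not change. The capsule was already firm against both faces.
- **Last checks:** The top and scene pictures show the capsule flat in the pocket at the rail and the end stop. The top camera put it about 0.5 mm from ideal across and 0.9 mm along the rail, which is near its accuracy. The arm was clear, with no force on the tool.
- **Second capsule and hook plate:** Neither was touched, and neither looked moved in the pictures I viewed. I did not re-measure their positions at the end.
- **Disagreements:** The network's mark for the capsule in the scene view wandered by a few mm. The wrist and top cameras differed by about 3 mm on where the fixture is, so I relied on contact forces.

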